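# Open the sprung strap-bail clamp to its mark and hold it open

### The job

Lift the loose cover plate off the pins of the spring clamp box and lay it gently flat on the bare bench, clear of the box. Then pull the sprung carriage inside out by its upright grip until its pointer lines up with the setting mark, and keep it there so that a crampon bail can be set in the jaws: finish while still holding it with the fingers at the mark, without letting go. Leave the anti-balling plate, carabiner, tin and file where they lie.

Things in the scene. Friction and masses are not known exactly. Their poses are not given: they have to be found in the camera images.
- clamp: Spring clamp box fixed to the bench, grey, open top, 200 (x) x 140 (y) x 60 mm. Origin: centre of underside, z up, +x end away from the robot. Side walls 8 mm, end blocks 24 mm thick (inside 152 x 124 mm, floor 8 mm high). Steel pins 7 mm thick, 12 mm high stand on the end blocks' tops at x = +-88, y = 0. Flat foot tabs jut 22 mm from its sides. Low fixed jaw inside at x 62..76, top at z 22.
- cover: Loose aluminium cover plate 196 (x) x 136 (y) x 4 mm, about 0.3 kg; a 10 mm hole at x = +-88, y = 0 fits over each pin of the box. Origin: centre of the plate's underside. A black bar grip stands on its centre, 14 mm thick (x), 60 mm long (y), from z 4 to 36. It starts on the box, underside 60 mm above the bench, hiding the carriage; the pins clear after 12 mm of lift.
- carriage: Sprung carriage in the box. Origin: bench level under its upright grip, axes as the box's. Grip: dark steel plate 14 (x) x 40 (y) mm, z 22 to 56, on a base (x -15..31, 70 mm wide, top z 22). Rests at box x +30, y 0; slides along box -x up to 70 mm against a spring (3.5 N, plus 1.1 N per 10 mm) and springs back if let go. Free beside the grip at rest: 39 mm on +x, 80 on -x, 42 on each y side.
- pointer (a point): Tip of the carriage's aluminium pointer, a 4 mm wide bar reaching to the +y side at the same x as the grip's centre; the point is at carriage x 0, y +48, z +22 mm. Axes as the box's.
- mark_line (a point): Setting mark: an aluminium rib 4 mm wide across a dark steel block (18 x 12 mm, rib top 23 mm high) fixed by the +y inner wall, running on up that wall as a strip; the point is the rib's inner end, box y +50, z +22 mm, axes as the box's. Its box x differs from start to start (22 to 56 mm of pull). Lined up means pointer and rib have the same x in the box's frame.
- balling_plate: Bystander: yellow crampon anti-balling plate lying flat, about 82 x 66 x 8 mm, origin at the centre of its underside.
- carabiner: Bystander: black locking carabiner lying flat, about 115 x 65 x 11 mm, origin near its centre on the bench.
- tin: Bystander: round tin with twist cap, 73 mm across, 28 mm high, origin at the centre of its underside.
- file: Bystander: steel file with wooden handle, 240 mm long along its x (from -125 to +115 mm), 22 mm wide, 16 mm high, origin on the bench under its middle.
There are look-alikes about, which are no part of the job. Of the things shaped like the cover, the aluminium one is meant.

How it is judged:
By the outcome, as a careful person would: the job done as asked, in the order asked, and still so for the second after the job is handed in, while the arm keeps its last pose, push and grip.
It also fails if it takes over 58 s, if anything falls off the work surface, if the arm or the gripper's body presses on something with over 40 N, if the wrist force passes 120 N, or if a joint passes its speed limit or range.

### The arm

A 6-joint arm with a two-finger parallel gripper is mounted at the origin on the work surface. World frame = base frame: x ahead of the robot, y to its left, z up, the work surface at z = 0. Lengths are in m, angles in rad, forces in N, time in s.
With the tool pointing down it reaches from about 0.3 to 1 m from the base axis. Payload 5.1 kg.
Tool frame: the origin (TCP) lies between the finger pads; the fingertips stand 22 mm ahead of it and the grasp point (between the pads) lies 3 mm ahead of it (r.tips_ahead is the distance from the TCP to the fingertips, in m); z points along the fingers, y is the line along which they close (so a half turn about z gives the same grasp; the last joint's range is limited). The gripper opens to 95 mm and grips with 3 to 60 N. Pads are 20 mm wide; open, the fingers measure 119 mm over their backs; the gripper's body (75 mm by 180 mm) begins 59 mm behind the grasp point.
Start: joints at [1.085, 0.124, 1.65, -0, 1.367, -0.083], TCP at [0.255, 0.598, 0.237] pointing down, gripper open.
Joint ranges: [-2.61, 2.61], [-1.02, 2.33], [0.03, 2.71], [-1.35, 4.49], [0.32, 2.68], [-2.91, 2.91]. Speed limits (rad/s): [2.57, 2.57, 3.14, 3.14, 3.14, 3.14].

### API

Orientations are given as a unit quaternion [w, x, y, z].
In Python, from station import monitor, read_camera, ticket, r gives the robot as it stands.
- The arm moves only by the shell command python3 -m handwheel 'ROWS' [OPENING]. ROWS is JSON, a list of rows, each a list of 2 entries, a list of its own where there are three numbers: the shift along the tool's x, y, z in units of 0.03 m (1.0 is 0.03 m), then the turn about the tool's z in units of 5 degrees (1.0 is 5 degrees). A call has 1 to 5 rows; each row shifts and turns the commanded pose from where the row before left it, along the tool's axes as they then stand; what a row does not reach is not made up. A row lasts 1/12 s, in which the tool goes at most 41.7 mm and 7.16 degrees, less where a joint would pass 70% of its speed; a pose out of reach is approached as far as the arm can. A call with a number of a shift or a turn outside -1 to 1 is refused whole. A call with a gripper value outside its range is refused whole. OPENING is the closure, from 0 (fully open) to 1 (shut), set as the call begins (- or left out, the last holds). The fingers move at their own pace and stop on an object; the grip force is fixed at half the most. Time passes only in rows, so rows that do not move let the fingers close. It gives the time, the measured TCP pose, the force, the opening and the grip force at its end, in the units of the state.
- monitor.read_state(): the state, without advancing time (a new reading comes with each control period).
- read_camera(name): name is "scene" or "top"; returns a dict with "img" (480x640x3 uint8, red, green, blue), "z_map" (480x640 float32, m along the optical axis (not along the pixel's ray), 0 where there is no reading), "vfov" (degrees; the focal length in pixels is half the picture's height over the tangent of half this angle, whatever the lens; pixels are square), "cx", "cy" (the principal point, pixels), "dist" ([k1, k2, p1, p2, k3] as OpenCV has them; the pictures are not rectified), "R" (3x3) and "t" (3): a world point X has camera coordinates R X + t. Camera axes: x right, y down, z forward; pixel columns grow to the right and rows downward; lengths in m; the calibration is good to about 2 mm. A picture is of the moment at which its call begins.
- ticket.job_done(): hands the job in; it is judged then, once.
The state is a dict: "clock": time; "joints": joint angles; "joint_velocities": joint speeds; "joint_torque": joint torques, N m; "eef_pos": TCP position; "orientation": TCP orientation; "contact_force": force on the tool from outside, world axes, zero at the start; "torque": the same for the moment, N m; "grip_width": opening from 0.0 (shut) to 1.0 (fully open); "grip_force": force on a finger pad.
Only numpy, scipy, OpenCV 4.12 (cv2) and the standard library are available. Lean on these libraries where they do the work, as an engineer would, in place of code of your own. Each camera call takes 0.05 s, during which the arm holds its last target. There are 200 camera calls.

## Working session

There is one attempt and no reset: what is moved stays moved. The work goes in short steps, Python scripts to look and compute and a shell command to move; the robot and the scene stay as the last step left them, time stands still between calls to the robot, and variables do not carry over. Pictures are saved under pics/ and viewed, at most 10 in all, crops included, and the job is handed in when it is done.

```bash
mkdir -p pics; cat > h.py <<'E'
import cv2, numpy as np
from station import monitor, read_camera, ticket, r
def K(c):
    f=240/np.tan(np.radians(c["vfov"])/2); return np.array([[f,0,c["cx"]],[0,f,c["cy"]],[0,0,1.]])
def pt(c,u,v,z=None):
    """pixel -> world; plane height z or depth map"""
    x,y=cv2.undistortPoints(np.array([[[u,v]]],float),K(c),np.array(c["dist"],float))[0,0]
    R=np.array(c["R"]);t=np.array(c["t"]);d=R.T@np.array([x,y,1]);o=-R.T@t
    s=c["z_map"][int(round(v)),int(round(u))] if z is None else (z-o[2])/d[2]
    return o+s*d
def save(c,name,box=None,k=1):
    im=c["img"][...,::-1]
    if box: im=im[box[1]:box[3],box[0]:box[2]]
    cv2.imwrite("pics/"+name,cv2.resize(im,None,fx=k,fy=k,interpolation=cv2.INTER_CUBIC))
E
python3 - <<'E'
from h import *
for n in("top","scene"):
    c=read_camera(n); save(c,n+"1.png"); print(n,c["vfov"],c["cx"],c["cy"],c["dist"],-np.array(c["R"]).T@c["t"])
s=monitor.read_state();print(s)
E
```

```text
top 55.9728571298673 312.79738898920886 241.43551567864571 [-0.1052257  0.         0.         0.         0.       ] [ 0.53142733 -0.04531342  1.22131991]
scene 42.58208046135329 324.75364930551257 241.12454597630065 [-0.13091769  0.          0.          0.          0.        ] [1.24551589 0.62041288 1.54613351]
{'clock': 0.1, 'joints': array([ 1.08540702e+00,  1.24454376e-01,  1.65155126e+00, -9.74359817e-06,
        1.36746048e+00, -8.25981454e-02]), 'joint_velocities': array([ 0.00019951,  0.00049407, -0.0018763 , -0.00132346,  0.001017  ,
       -0.00147663]), 'joint_torque': array([ 1.17514435e-03, -4.18877757e+01, -3.61097503e+01,  7.77345314e-02,
        4.61417274e-02, -7.88102989e-05]), 'eef_pos': array([0.25456876, 0.59749259, 0.23549236]), 'orientation': array([-2.57884751e-04,  2.00035844e-01,  9.79788132e-01, -9.00546002e-04]), 'contact_force': array([ 0.18972445, -0.13186971,  0.84138189]), 'torque': array([ 0.01255187, -0.02194766,  0.04081982]), 'grip_force': 0.0, 'grip_width': 1.0005017558485205}
```

View pics/top1.png

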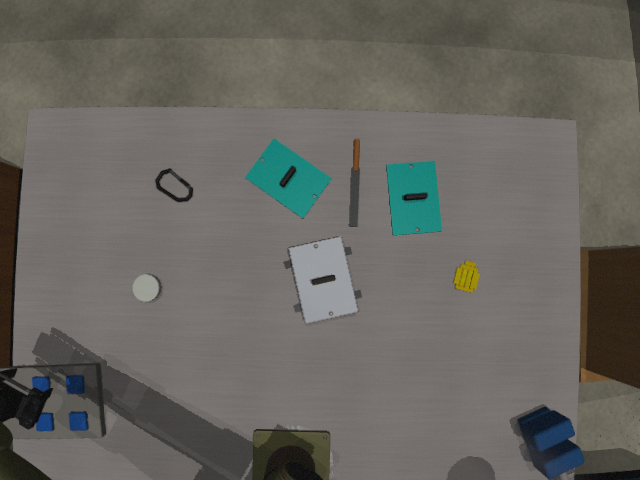

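View pics/scene1.png

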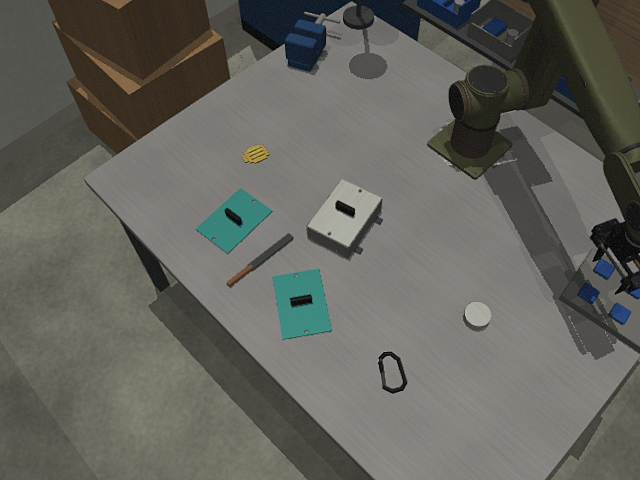

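The top view shows the aluminium cover on the box at about (323,280), with pins at about (316,246) and (331,314). Two teal look-alikes and the file lie beyond it, with the tin at the left and the yellow plate at the right. The bench is bare at the left, around (225,290), and at the right.

```bash
python3 - <<'E'
from h import *
c=read_camera("top"); save(c,"crop1.png",(270,225,380,335),5)
for n,u,v,z in [("pin+",316,246,.072),("pin-",331,314,.072),("gripL",312,281,.096),("gripR",335,278,.096),("tin",146,288,.028),("carab",174,185,.01),("balling",467,277,.008),("tealL",288,177,0),("tealR",414,198,0),("teal corner",302,218,0),("teal c2",394,235,0),("file",353,226,.0)]:
    print(n,pt(c,u,v,z).round(4))
E
```

```text
pin+ [ 0.5936 -0.052   0.072 ]
pin- [ 0.4222 -0.0941  0.072 ]
gripL [ 0.505 -0.044  0.096]
gripR [ 0.5138 -0.101   0.096 ]
tin [0.4723 0.3991 0.028 ]
carab [0.7547 0.3408 0.01  ]
balling [ 0.5228 -0.4643  0.008 ]
tealL [0.785  0.0289 0.    ]
tealR [ 0.7359 -0.3181  0.    ]
teal corner [ 0.6728 -0.0125  0.    ]
teal c2 [ 0.6327 -0.264   0.    ]
file [ 0.6544 -0.1517  0.    ]
```

View pics/crop1.png

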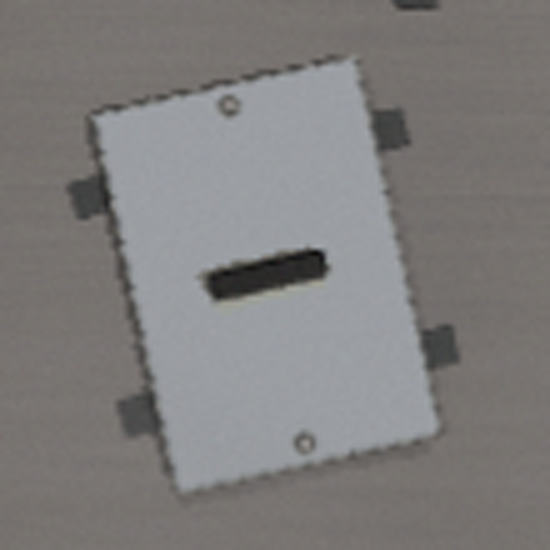

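The crop puts the pins at (315.4,245.6) and (330.6,313.2) and the grip centre at (323.0,279.6). The box is yawed about 14°.

```bash
cat >> h.py <<'E'
def go(x,y,z,yaw=None):
    """print remaining shift (tool axes, units) and turn (units); yaw = world heading deg of tool y"""
    from scipy.spatial.transform import Rotation as Ro
    s=monitor.read_state(); q=s["orientation"]; M=Ro.from_quat(q[[1,2,3,0]]).as_matrix()
    h=np.degrees(np.arctan2(M[1,1],M[0,1]))
    print("t",round(s["clock"],2),"pos",s["eef_pos"].round(4),"yaw",h.round(2),"tilt",M[:2,2].round(4),"F",s["contact_force"].round(1),"w",round(float(s["grip_width"]),3),"gf",s["grip_force"])
    print("units",(M.T@(np.array([x,y,z])-s["eef_pos"])/.03).round(3),"turn",None if yaw is None else round((h-yaw)/5,3))
E
for i in 1 2; do python3 -m handwheel '[[[0,0,0],1],[[0,0,0],1],[[0,0,0],1],[[0,0,0],1],[[0,0,0],1]]' 0; done; python3 -m handwheel '[[[0,0,0],0.6],[[0,0,0],0]]'
python3 - <<'E'
from h import *
c=read_camera("top")
a=pt(c,315.4,245.6,.072);b=pt(c,330.6,313.2,.072);g=pt(c,323,279.6,.096);d=a-b
print(a,b,(a+b)/2,g,np.degrees(np.arctan2(d[1],d[0])),np.hypot(*d[:2]))
m=(a+b)/2
go(m[0],m[1],.2,np.degrees(np.arctan2(d[1],d[0])))
E
```

```text
clock: 0.57
eef_pos: [0.2547, 0.5977, 0.2361]
orientation: [-0.0, 0.409, 0.912, -0.0]
contact_force: [-0.5, 0.5, 0.3]
grip_width: 1.002
grip_force: 0.0
clock: 0.98
eef_pos: [0.2547, 0.5977, 0.2361]
orientation: [0.0, 0.597, 0.802, -0.0]
contact_force: [-0.0, -0.3, -0.2]
grip_width: 1.002
grip_force: 0.0
clock: 1.15
eef_pos: [0.2547, 0.5977, 0.2361]
orientation: [0.0, 0.617, 0.787, -0.0]
contact_force: [0.2, 0.8, 0.2]
grip_width: 1.0
grip_force: 0.0
[ 0.59461729 -0.05045109  0.072     ] [ 0.42420922 -0.09308644  0.072     ] [ 0.50941326 -0.07176877  0.072     ] [ 0.5091542  -0.07128113  0.096     ] 14.04679022928289 0.17566070468460163
t 1.2 pos [0.2547 0.5978 0.2362] yaw 13.99 tilt [-0.0003 -0.0007] F [ 0.3  0.5 -0.9] w 0.999 gf 0.0
units [-23.707   2.842   1.219] turn -0.011
```

```bash
for i in 1 2 3 4; do python3 -m handwheel '[[[-1,0.1,0],0],[[-1,0.1,0],0],[[-1,0.1,0],0],[[-1,0.1,0],0],[[-1,0.1,0],0]]' >/dev/null; done; python3 -m handwheel '[[[-1,0.2,0],0],[[-1,0.2,0.2],0],[[-1,0.2,0.5],0],[[-0.7,0.2,0.5],0],[[0,0,0],0]]'
python3 -c "
from h import *
go(.5093,-.0716,.092,14)"
```

```text
clock: 3.28
eef_pos: [0.5068, -0.0746, 0.1973]
orientation: [-0.002, 0.617, 0.787, -0.001]
contact_force: [-0.8, -0.1, -0.3]
grip_width: 0.999
grip_force: 0.0
t 3.28 pos [ 0.5068 -0.0746  0.1973] yaw 13.79 tilt [-0.0049  0.0002] F [-0.8 -0.1 -0.3] w 0.999 gf 0.0
units [0.073 0.12  3.509] turn -0.041
```

```bash
python3 -m handwheel '[[[0,0,1],0],[[0,0,1],0],[[0,0,0.8],0],[[0,0,0.4],0],[[0,0,0],0]]'>/dev/null
python3 -m handwheel '[[[0,0,0.2],0],[[0,0,0],0]]' >/dev/null
python3 -c "
from h import *
go(.5093,-.0716,.092,14)
save(read_camera('scene'),'grip.png',(260,140,440,290),4)"
```

```text
t 3.87 pos [ 0.5081 -0.0718  0.0995] yaw 13.96 tilt [ 0.0015 -0.0003] F [ 0.8 -0.   0.6] w 1.003 gf 0.0
units [-0.002  0.041  0.251] turn -0.008
```

View pics/grip.png

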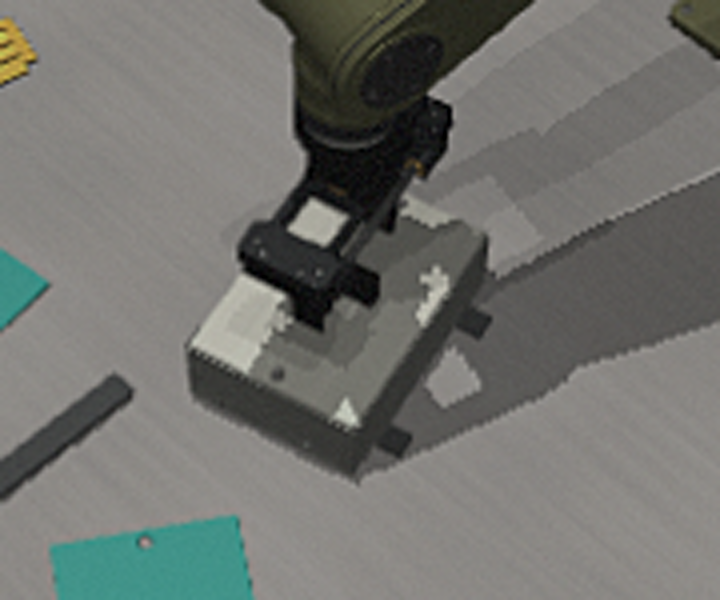

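The fingers straddle the bar grip, centred on the cover, so I'll lower slightly and close.

```bash
python3 -m handwheel '[[[0,0.03,0.25],0],[[0,0,0],0],[[0,0,0],0]]' >/dev/null
python3 -m handwheel '[[[0,0,0],0],[[0,0,0],0],[[0,0,0],0],[[0,0,0],0],[[0,0,0],0]]' 1 >/dev/null
python3 -m handwheel '[[[0,0,0],0],[[0,0,0],0],[[0,0,0],0],[[0,0,0],0],[[0,0,0],0]]'
python3 -c "
from h import *
go(.5093,-.0716,.092,14)"
```

```text
clock: 5.0
eef_pos: [0.5083, -0.0717, 0.0912]
orientation: [-0.0, 0.616, 0.788, -0.0]
contact_force: [-0.2, -0.4, -0.1]
grip_width: 0.354
grip_force: 0.0
t 5.0 pos [ 0.5083 -0.0717  0.0912] yaw 13.92 tilt [-0.  0.] F [-0.2 -0.4 -0.1] w 0.354 gf 0.0
units [-0.004  0.034 -0.028] turn -0.016
```

```bash
python3 -m handwheel '[[[0,0,0],0],[[0,0,0],0],[[0,0,0],0],[[0,0,0],0],[[0,0,0],0]]'
python3 -m handwheel '[[[0,0,-0.1],0],[[0,0,-0.2],0],[[0,0,-0.3],0],[[0,0,-0.3],0],[[0,0,-0.3],0]]'
python3 -m handwheel '[[[0,0,-0.5],0],[[0,0,-0.5],0],[[0,0,-0.5],0],[[0,0,-0.3],0],[[0,0,0],0]]'
```

```text
clock: 5.42
eef_pos: [0.5086, -0.0717, 0.0912]
orientation: [0.0, 0.616, 0.788, 0.0]
contact_force: [2.7, 1.0, -1.9]
grip_width: 0.145
grip_force: 30.0
clock: 5.83
eef_pos: [0.5075, -0.0717, 0.1274]
orientation: [-0.001, 0.616, 0.788, -0.001]
contact_force: [0.9, -0.0, -2.3]
grip_width: 0.146
grip_force: 30.0
clock: 6.25
eef_pos: [0.5095, -0.0721, 0.1842]
orientation: [0.002, 0.616, 0.788, 0.001]
contact_force: [0.1, -0.3, -2.4]
grip_width: 0.149
grip_force: 30.0
```

```bash
python3 -m handwheel '[[[0.4,0,0],0],[[0.7,0,0],0],[[1,0,0],0],[[1,0,0],0],[[1,0,0],0]]'>/dev/null
python3 -m handwheel '[[[1,0,0],0],[[1,0,0],0],[[0.8,0,0],0],[[0.4,0,0],0],[[0.2,0,0],0]]' >/dev/null
python3 -m handwheel '[[[0,0,0.3],0],[[0,0,0.7],0],[[0,0,0.8],0],[[0,0,0.8],0],[[0,0,0.8],0]]' >/dev/null
python3 -m handwheel '[[[0,0,0.6],0],[[0,0,0.4],0],[[0,0,0.2],0],[[0,0,0],0],[[0,0,0],0]]'
python3 -c "
from h import *
go(.455,.146,.0312,14)"
```

```text
clock: 7.92
eef_pos: [0.4546, 0.1464, 0.0434]
orientation: [0.0, 0.616, 0.787, 0.0]
contact_force: [-0.1, -0.2, -2.5]
grip_width: 0.146
grip_force: 30.0
t 7.92 pos [0.4546 0.1464 0.0434] yaw 13.89 tilt [0.0004 0.    ] F [-0.1 -0.2 -2.5] w 0.146 gf 29.99920517206192
units [-0.017  0.01   0.408] turn -0.021
```

```bash
python3 -m handwheel '[[[0,0,0.1],0],[[0,0,0.1],0],[[0,0,0.08],0],[[0,0,0.05],0],[[0,0,0],0]]'
python3 -m handwheel '[[[0,0,0.04],0],[[0,0,0.02],0],[[0,0,0],0]]'
```

```text
clock: 8.33
eef_pos: [0.454, 0.1467, 0.0331]
orientation: [-0.0, 0.616, 0.788, -0.0]
contact_force: [-0.2, -0.1, -2.9]
grip_width: 0.146
grip_force: 30.0
clock: 8.58
eef_pos: [0.4541, 0.1467, 0.0314]
orientation: [-0.0, 0.616, 0.788, -0.0]
contact_force: [-0.3, 0.9, -3.2]
grip_width: 0.144
grip_force: 30.0
```

Not yet touching; lower by small steps.

```bash
for i in 1 2 ; do python3 -m handwheel '[[[0,0,0.03],0],[[0,0,0],0],[[0,0,0],0]]' | egrep "eef|contact"; done
```

```text
eef_pos: [0.4543, 0.1467, 0.0312]
contact_force: [-4.1, -1.1, 4.5]
eef_pos: [0.4543, 0.1467, 0.0312]
contact_force: [-7.5, -2.0, 11.1]
```

```bash
python3 -m handwheel '[[[0,0,-0.04],0],[[0,0,0],0]]' | egrep "eef|contact"
python3 -m handwheel '[[[0,0,0],0],[[0,0,0],0],[[0,0,0],0],[[0,0,0],0],[[0,0,0],0]]' 0.4
python3 -m handwheel '[[[0,0,-0.3],0],[[0,0,-0.7],0],[[0,0,-1],0],[[0,0,-1],0],[[0,0,-1],0]]'>/dev/null
python3 -m handwheel '[[[0,0,-1],0],[[0,0,-0.5],0],[[0,0,0],0]]'
python3 -c "
from h import *
go(.455,.146,.0312,14)
c=read_camera('top');save(c,'top2.png',(220,215,380,335),5)
save(read_camera('scene'),'scene2.png',(290,160,450,280),5)"
```

```text
eef_pos: [0.4547, 0.1468, 0.0312]
contact_force: [0.9, -0.1, 1.5]
clock: 9.67
eef_pos: [0.4542, 0.1467, 0.0308]
orientation: [0.0, 0.616, 0.788, 0.0]
contact_force: [0.3, 0.1, 0.9]
grip_width: 0.436
grip_force: 0.0
clock: 10.33
eef_pos: [0.4568, 0.1472, 0.2016]
orientation: [0.003, 0.616, 0.788, 0.004]
contact_force: [-0.1, 0.1, 0.7]
grip_width: 0.599
grip_force: 0.0
t 10.33 pos [0.4568 0.1472 0.2016] yaw 13.92 tilt [0.0096 0.0019] F [-0.1  0.1  0.7] w 0.599 gf 0.0
units [-0.023 -0.122  5.68 ] turn -0.015
```

View pics/top2.png

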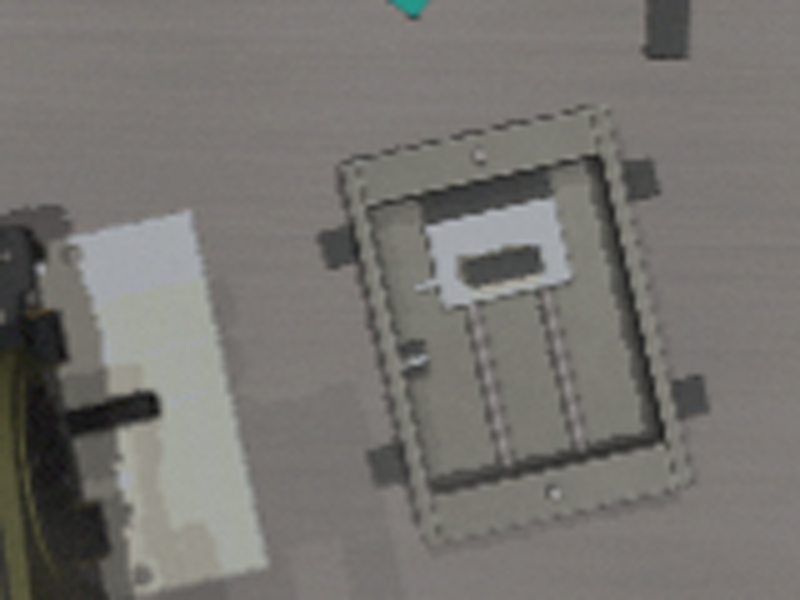

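The cover lies flat on the bench. The carriage grip centre is at crop (501,267), the pointer tip at about (417,287) and the mark rib at about (427,357). I'll enlarge the pointer and mark.

```bash
python3 - <<'E'
from h import *
ims=[]
for i in range(4):
    c=read_camera("top"); ims.append(c["img"].astype(float))
c["img"]=np.mean(ims,0).astype(np.uint8)
save(c,"ptr.png",(290,255,340,295),16)
f=lambda x,y,z:pt(c,220+(x+.5)/5-.5,215+(y+.5)/5-.5,z)
a=f(479,156,.072);b=f(554,492,.072);d=(a-b)[:2];e=d/np.hypot(*d);o=((a+b)/2)[:2]
print(a,b,o,np.degrees(np.arctan2(*e[::-1])))
for n,p in dict(grip=f(501,267,.056),ptr=f(417,287,.022),mark=f(427,357,.022)).items():
    v=p[:2]-o; print(n,p,"box",v@e,v@[-e[1],e[0]])
g=f(501,267,.056);go(g[0],g[1],.2,14)
E
```

```text
[ 0.59410699 -0.05046346  0.072     ] [ 0.42470221 -0.09256831  0.072     ] [ 0.5094046  -0.07151588] 13.957798589963216
grip [ 0.53798347 -0.0632596   0.056     ] box 0.029726517084017273 0.00111907407377577
ptr [ 0.52648756 -0.01951445  0.022     ] box 0.02912168404009689 0.046345485223833624
mark [ 0.48961337 -0.02575464  0.022     ] box -0.008168928025829067 0.049183873845588325
t 10.63 pos [0.453  0.1464 0.1937] yaw 13.92 tilt [-0.0037 -0.0008] F [-0.1  0.1 -0.4] w 0.599 gf 0.0
units [-7.465  1.067 -0.215] turn -0.016
```

View pics/ptr.png

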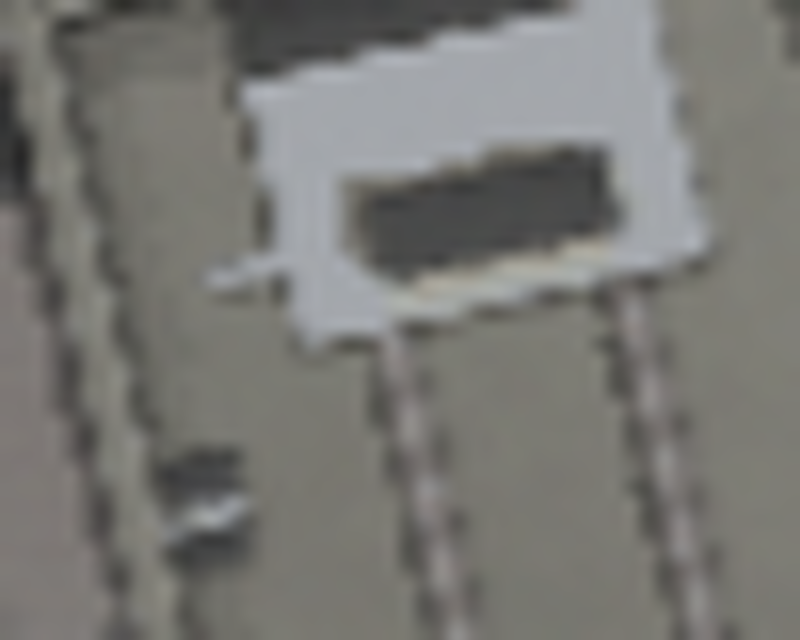

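The enlarged view shows the pointer tip at (210,280) and the rib's inner end at about (245,505). That is a pull of roughly 37 mm. I'll move above the grip with the fingers partly open.

```bash
python3 -m handwheel '[[[-0.5,0.1,0],0],[[-1,0.15,0],0],[[-1,0.15,0],0],[[-1,0.15,0],0],[[-1,0.15,0],0]]' 0.55 >/dev/null
python3 -m handwheel '[[[-1,0.15,0],0],[[-1,0.15,0],0],[[-0.6,0.1,0],0],[[-0.4,0,0],0],[[0,0,0],0]]' >/dev/null
python3 -m handwheel '[[[0,0,0],0],[[0,0,0],0],[[0,0,0],0]]' >/dev/null
python3 - <<'E'
from h import *
go(.5385,-.0643,.049,13.98)
c=read_camera("top")
f=lambda x,y,z:pt(c,290+(x+.5)/16-.5,255+(y+.5)/16-.5,z)
e=np.array([np.cos(np.radians(14)),np.sin(np.radians(14))])
for q in((245,505),(208,516)): 
    v=(f(*q,.022)-f(210,280,.022))[:2]; print(v@e,v@[-e[1],e[0]])
E
```

```text
t 11.72 pos [ 0.5399 -0.0627  0.1956] yaw 14.0 tilt [-0.0005  0.0004] F [-0.2 -0.2 -0.2] w 0.451 gf 0.0
units [-0.045 -0.055  4.885] turn 0.004
-0.03755781126367203 0.0024159347828511396
-0.037998258765566215 0.008785148281526475
```

```bash
python3 -m handwheel '[[[-0.05,-0.05,0.5],0],[[0,0,1],0],[[0,0,1],0],[[0,0,0.6],0],[[0,0,0],0]]' >/dev/null
python3 -m handwheel '[[[0,0,0.5],0],[[0,0,0.5],0],[[0,0,0.3],0],[[0,0,0],0],[[0,0,0],0]]' 
python3 -c "
from h import *
go(.5385,-.0643,.049,13.98)"
```

```text
clock: 12.6
eef_pos: [0.5394, -0.0654, 0.0645]
orientation: [0.0, 0.616, 0.788, 0.0]
contact_force: [-0.5, 0.3, -0.0]
grip_width: 0.453
grip_force: 0.0
t 12.6 pos [ 0.5394 -0.0654  0.0645] yaw 13.95 tilt [ 0.0003 -0.0001] F [-0.5  0.3 -0. ] w 0.453 gf 0.0
units [ 0.042 -0.022  0.517] turn -0.007
```

```bash
python3 -m handwheel '[[[0.03,-0.03,0.3],0],[[0,0,0.2],0],[[0,0,0],0],[[0,0,0],0]]'  |egrep "eef|contact"
python3 -m handwheel '[[[0,0,0],0],[[0,0,0],0],[[0,0,0],0],[[0,0,0],0],[[0,0,0],0]]' 1 >/dev/null
python3 -m handwheel '[[[0,0,0],0],[[0,0,0],0],[[0,0,0],0],[[0,0,0],0],[[0,0,0],0]]' 
python3 -c "
from h import *
go(.5385,-.0643,.049,13.98)
c=read_camera('top');save(c,'grip2.png',(290,235,350,295),9)"
```

```text
eef_pos: [0.5378, -0.0649, 0.0485]
contact_force: [-0.1, -0.7, -0.1]
clock: 13.77
eef_pos: [0.5386, -0.0649, 0.0491]
orientation: [0.0, 0.616, 0.788, 0.0]
contact_force: [3.6, 0.6, -1.0]
grip_width: 0.145
grip_force: 30.0
t 13.77 pos [ 0.5386 -0.0649  0.0491] yaw 13.93 tilt [ 0.0011 -0.0001] F [ 3.6  0.6 -1. ] w 0.145 gf 29.99851405620575
units [0.021 0.002 0.003] turn -0.01
```

View pics/grip2.png

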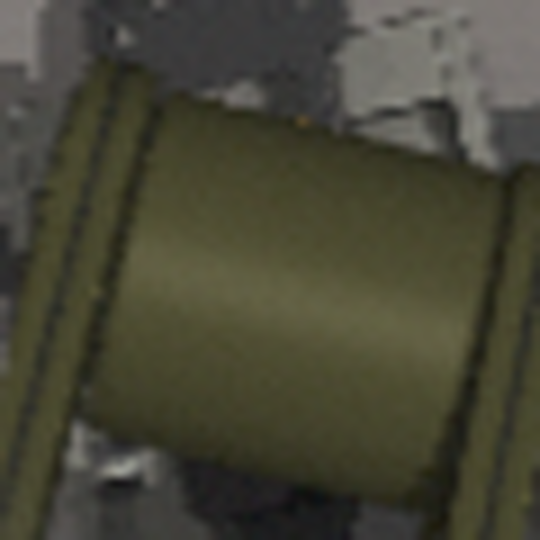

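The carriage is gripped (14 mm opening). The arm hides the pointer from above, so I'll pull by the measured 37.6 mm and check from the scene camera.

```bash
python3 -m handwheel '[[[0,-0.15,0],0],[[0,-0.25,0],0],[[0,-0.25,0],0],[[0,-0.25,0],0],[[0,-0.2,0],0]]' |egrep "contact|width"
python3 -m handwheel '[[[0,-0.15,0],0],[[0,0,0],0],[[0,0,0],0],[[0,0,0],0],[[0,0,0],0]]' 
python3 -c "
from h import *
go(.5021,-.0740,.049,13.98)
ims=[]
for i in range(4):
    c=read_camera('scene'); ims.append(c['img'].astype(float))
c['img']=np.mean(ims,0).astype(np.uint8)
save(c,'sc3.png',(310,170,400,250),8)"
```

```text
contact_force: [7.8, 2.2, -4.8]
grip_width: 0.147
clock: 14.65
eef_pos: [0.5025, -0.074, 0.0491]
orientation: [0.001, 0.616, 0.788, 0.001]
contact_force: [7.3, 1.2, -3.4]
grip_width: 0.145
grip_force: 30.0
t 14.65 pos [ 0.5025 -0.074   0.0491] yaw 13.91 tilt [ 0.0026 -0.0001] F [ 7.3  1.2 -3.4] w 0.145 gf 30.000166296958923
units [ 0.004 -0.014  0.002] turn -0.014
```

View pics/sc3.png

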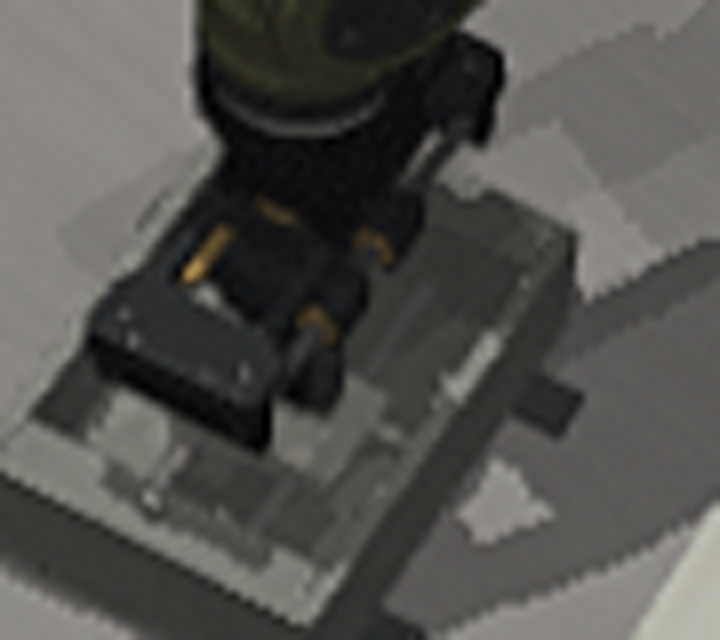

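The scene view shows the pulled carriage with its pointer at about (395,435). The near wall hides the rib. I'll refine the pull numerically, taking brightness profiles along box x from the saved pictures.

```bash
python3 - <<'E'
from h import *
C={n:read_camera(n) for n in("top","scene")}
e=np.array([np.cos(np.radians(13.96)),np.sin(np.radians(13.96))]);o=np.array([.5094,-.0715])
def prof(png,cam,u0,v0,k,xs,ys,z=.022):
    im=cv2.cvtColor(cv2.imread("pics/"+png),cv2.COLOR_BGR2GRAY).astype(np.float32);c=C[cam]
    out=[]
    for x in xs:
        P=np.array([[*(o+x*e+y*np.array([-e[1],e[0]])),z] for y in ys])
        uv,_=cv2.projectPoints(P,cv2.Rodrigues(np.array(c["R"]))[0],np.array(c["t"],float),K(c),np.array(c["dist"],float))
        uv=uv[:,0]; m=np.float32([[(uv[:,0]-u0+.5)*k-.5],[(uv[:,1]-v0+.5)*k-.5]])
        out.append(cv2.remap(im,m[0],m[1],cv2.INTER_LINEAR).mean())
    return np.array(out)
for n,a,x0 in [("ptr top","ptr.png top 290 255 16 40 46",.0295),("rib top","ptr.png top 290 255 16 51 56",-.008),("ptr scene before","scene2.png scene 290 160 5 37 42",.0295),("ptr scene after","sc3.png scene 310 170 8 37 42",-.0075)]:
    p=a.split(); xs=x0+np.arange(-8,8.1,1)*1e-3
    q=prof(p[0],p[1],*map(int,p[2:5]),xs,np.linspace(int(p[5]),int(p[6]),11)*1e-3)
    i=np.arange(max(q.argmax()-3,0),min(q.argmax()+4,len(q)));w=q[i]-q[i].min()
    print(n,q.round(0).astype(int),"peak",(xs[i]@w/w.sum()*1e3).round(2))
c=C["top"]
a=cv2.resize(c["img"][255:305,285:345][...,::-1],None,fx=10,fy=10,interpolation=cv2.INTER_CUBIC); cv2.imwrite("pics/top4.png",a)
E
```

```text
ptr top [123 124 119 110 106 114 132 149 151 142 131 125 123 123 124 124 123] peak 29.65
rib top [ 80  74  69  68  80 106 135 151 147 127 104  85  74  73  73  70  67] peak -8.57
ptr scene before [121 122 125 131 141 151 160 165 161 148 124  98  75  60  55  59  69] peak 28.2
ptr scene after [ 61  65  71  79  89  97 102 102  96  86  75  67  62  61  62  65  68] peak -9.09
```

View pics/top4.png

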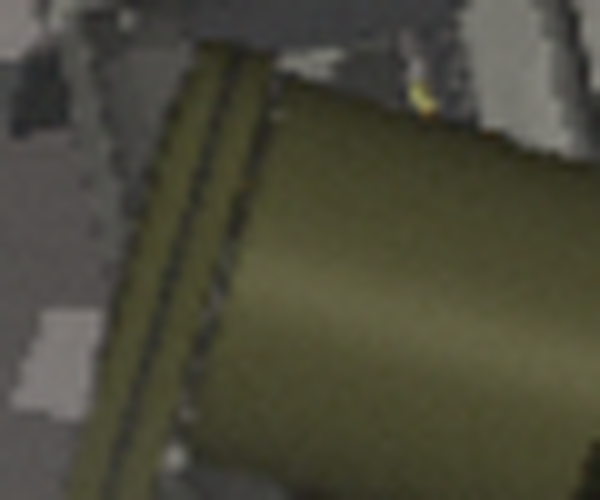

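The top view has the gripper over both features. Numerically, the pointer at rest was at box x +29.65 and the rib is at −8.57, so 38.2 mm of pull is needed. About 37.3 mm has been made, so I'll add 0.9 mm.

```bash
python3 -m handwheel '[[[0,-0.03,0],0],[[0,0,0],0],[[0,0,0],0],[[0,0,0],0],[[0,0,0],0]]' >/dev/null
for i in 1 2 3; do python3 -m handwheel '[[[0,0,0],0],[[0,0,0],0]]' >/dev/null; python3 -c "
from h import *
go(.5015,-.0741,.049,13.98)"; done
```

```text
t 15.53 pos [ 0.5018 -0.0742  0.0491] yaw 13.91 tilt [ 0.0028 -0.    ] F [ 7.6  1.9 -5.2] w 0.148 gf 30.00040590763092
units [ 0.004 -0.008  0.003] turn -0.013
t 15.7 pos [ 0.5018 -0.0742  0.0491] yaw 13.91 tilt [ 0.0029 -0.    ] F [ 7.7  0.9 -3.5] w 0.146 gf 30.000359416007996
units [ 0.004 -0.009  0.003] turn -0.013
t 15.87 pos [ 0.5018 -0.0742  0.0491] yaw 13.91 tilt [ 0.0028 -0.0001] F [ 7.2  0.8 -4.9] w 0.148 gf 30.000353157520294
units [ 0.005 -0.009  0.003] turn -0.013
```

```bash
python3 -c "
from h import *
print(ticket.job_done())"
```

```text
the job is handed in; nothing more can be done
None
```

The job is handed in: the cover lies flat on the bare bench clear of the box, and the fingers still hold the carriage at the mark, 38 mm out. The hand hid the mark at the end, so the alignment rests on measured positions, within about 1 mm, and not on a direct view.

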